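# Ballast the drying pot, crack its stuck lid and hold it ajar

### The arm

A 6-joint arm with a two-finger parallel gripper is mounted at the origin on a cart in front of the work surface, level with it; the furniture and walls round the work are solid. World frame = base frame: x ahead of the robot, y to its left, z up, the work surface at z = 0. Lengths are in m, angles in rad, forces in N, time in s.
With the tool pointing down it reaches from about 0.275 to 0.85 m from the base axis. Payload 19 kg.
Tool frame: the origin (TCP) lies between the finger pads; the fingertips stand 14 mm ahead of it and the grasp point (between the pads) lies 5 mm behind it; y points along the fingers, x is the direction in which the jaws open and shut, and the axes are right-handed (so a half turn about y gives the same grasp; the last joint's range is limited). The gripper opens to 85 mm and grips with 20 to 120 N. Pads are 22 mm wide; open, the fingers measure 114 mm over their backs; the gripper's body (76 mm by 85 mm) begins 54 mm behind the grasp point. The pads swing forward as they close: fully open they stand 13 mm farther back than shut.
Start: joints at [1.014, 0.15, 1.437, -0, 1.554, -0.134], TCP at [0.236, 0.524, 0.245] pointing down, gripper open.
Joint ranges: [-2.8, 2.8], [-0.68, 2.1], [0.12, 2.68], [-1.39, 4.53], [0.16, 2.79], [-2.81, 2.81]. Speed limits (rad/s): [1.89, 1.89, 2.22, 3.01, 3.01, 3.01].

### API

Orientations are given as a unit quaternion [w, x, y, z].
In Python, from plant import arm gives the robot as it stands. The module is installed in compiled form; this text tells all that it offers.
- The arm moves only by the shell command python3 -m pendant 'ROWS' [FORCE]. ROWS is text: rows parted by semicolons, each of 5 numbers parted by spaces: the shift along the tool's x, y, z as a fraction of full scale, then the turn about the tool's y as a fraction of full scale, then the gripper's target within -1 to 1 (fully open at 1, half-way at 0, shut at -1). A call has 1 to 5 rows; each row is the pose to reach, as a shift and turn from the pose commanded when the call began, along the tool's axes at that moment; what a row does not reach only later rows make up. Full scale, the value 1, is 0.3 m for a shift and 30 degrees for a turn. A row lasts 1/12 s, in which the tool goes at most 41.7 mm and 7.16 degrees, less where a joint would pass 70% of its speed; a pose out of reach is approached as far as the arm can. A call with a number of a shift or a turn outside -1 to 1 is refused whole. A call with a gripper value outside its range is refused whole. The fingers move at their own pace and stop on an object; FORCE is the grip in N (left out, the last holds). Time passes only in rows, so rows that repeat a pose let the fingers close. It gives the time, the measured TCP pose, the force and the opening at its end, in the units of the state.
- arm.state(): the state, without advancing time (a new reading comes with each control period).
- arm.capture(name): name is "side" or "top"; returns the picture (400x640x3 uint8, red, green, blue); there is no depth.
- arm.camera_params(name): a dict with "fx", "fy", "cx", "cy" (pixels), "rvec" (rotation vector, rad) and "tvec" (3), from world to camera coordinates, as OpenCV has them. Camera axes: x right, y down, z forward; pixel columns grow to the right and rows downward; lengths in m; the calibration is good to about 2 mm. A picture is of the moment at which its call begins. camera_params takes no time and is no camera call.
- arm.sign_off(): hands the job in, once; it reports no verdict.
The state is a dict: "t": time; "qpos": joint angles; "joint_velocities": joint speeds; "joint_torque": joint torques, N m; "tool_pos": TCP position; "eef_rot": TCP orientation; "wrist_force": force on the tool from outside, world axes, zero at the start; "ft_torque": the same for the moment, N m; "gripper_width": finger opening in m.
Only numpy, scipy, OpenCV 4.12 (cv2) and the standard library are available. Lean on these libraries where they do the work, as an engineer would, in place of code of your own. Each camera call takes 0.05 s, during which the arm holds its last target.

### The job

The glass drying pot is too light to stay down when its stuck lid is pulled, so first set the two large knobbed steel weights upright in the two round seats on its foot, one in each; set them down gently, do not drop them. Then take the lid by its knob, pull it slowly straight up until the sticky seal lets go, and finish while still holding the lid about one centimetre open. The pot must stay flat and where it stands, the lid must not be jerked wide open, and the small weight and the other things are left alone.

Things in the scene. Friction and masses are not known exactly. Their poses are not given: they have to be found in the camera images.
- pot: Drying pot, loose on the bare bench (z = 0), 0.4 kg: a dark steel foot plate 84 mm (x) by 270 mm (y), 8 mm thick, and in its middle a glass jar of 64 mm diameter with a 72 mm metal rim, 52 mm above the bench. Origin: centre of the foot's underside; z up, y along the foot through both seats. Turned by up to 0.35 rad. It comes up with the lid unless both large weights sit in their seats.
- seat_left (a point): Centre of the seat at the pot's +y end, on the top of the foot plate (8 mm above the bench, 100 mm from the pot's axis). The seat is a flat circle of 60 mm inner diameter within a ring 3 mm thick and 4 mm high.
- seat_right (a point): The same at the pot's -y end.
- lid: Loose lid, 0.12 kg: an aluminium disc of 72 mm diameter, 8 mm thick, with a plug of 40 mm diameter, 8 mm deep, under it. Origin: centre of the disc's underside, 52 mm above the pot's origin when shut (at the start); z up. Sprung rubber noses in the mouth grip the plug: the pull rises to a peak of 7 to 13 N and lets go after 3 to 5 mm of lift; then only the lid's weight is left. Pull at 10 to 20 mm/s.
- lid_knob (a point): Grip point on the lid's knob, on the lid's axis, 84 mm above the bench when shut. The knob is a plain upright black cylinder of 20 mm diameter, from the top of the lid's disc (60 mm above the bench when shut) up to 98 mm.
- weight_a: One of two equal large steel weights, 0.6 kg (give or take a tenth): a cylinder of 50 mm diameter and 36 mm height with an upright knob of 20 mm diameter on top, 74 mm in all. Origin: centre of the underside, z up along the knob. At the start it stands upright on the thin green mat, whose top is 2 mm above the bench.
- weight_b: The other large weight, the same as weight_a; either weight may go into either seat.
- weight_a_knob (a point): Grip point on the axis of weight_a's knob, 60 mm above its underside.
- weight_b_knob (a point): Grip point on the axis of weight_b's knob, 60 mm above its underside.
- small_weight: A smaller steel weight of the same shape, 32 mm diameter, 52 mm high in all, 0.16 kg: not to be used. Origin: centre of the underside.
- eye_loupe: Black eyeglass loupe, 36 mm wide and 39 mm high, a bystander. Origin: underside.
- brass_ring: Gold-toned case ring, 30 mm diameter, 19 mm high, a bystander. Origin: underside.
- lidded_cup: Small black cup with a clear lid, 26 mm diameter and height, a bystander. Origin: underside.
- steel_loupe: Pale steel loupe, 24 mm diameter, 25 mm high, a bystander. Origin: underside.
- tweezers_0: Steel tweezers, 120 mm long, lying flat, a bystander. Origin: middle.
There are look-alikes about, which are no part of the job. What is shaped like the weight_b but orange or red is not meant.

How it is judged:
By the outcome, as a careful person would: the job done as asked, in the order asked, and still so for the second after the job is handed in, while the arm keeps its last pose, push and grip.
It also fails if it takes over 58 s, if anything falls off the work surface, if the arm or the gripper's body presses on something with over 40 N, if the wrist force passes 120 N, or if a joint passes its speed limit or range.

## Working session

There is one attempt and no reset: what is moved stays moved. The work goes in short steps, Python scripts to look and compute and a shell command to move; the robot and the scene stay as the last step left them, time stands still between calls to the robot, and variables do not carry over. Pictures are saved under pics/ and viewed, and the job is handed in when it is done.

```bash
mkdir -p pics
cat > h.py <<'E'
import numpy as np,cv2
from plant import arm
def cap(n,f):
    im=arm.capture(n); cv2.imwrite('pics/'+f,im[:,:,::-1]); return im
def ray(n,u,v):
    p=arm.camera_params(n);R=cv2.Rodrigues(np.array(p['rvec'],float))[0];t=np.array(p['tvec'],float).ravel()
    return -R.T@t, R.T@np.array([(u-p['cx'])/p['fx'],(v-p['cy'])/p['fy'],1.])
def plane(n,u,v,z):
    c,d=ray(n,u,v); return c+d*(z-c[2])/d[2]
def proj(n,P):
    p=arm.camera_params(n);K=np.array([[p['fx'],0,p['cx']],[0,p['fy'],p['cy']],[0,0,1.]])
    return cv2.projectPoints(np.array(P,float).reshape(-1,1,3),np.array(p['rvec'],float),np.array(p['tvec'],float),K,None)[0].reshape(-1,2)
E
python3 - <<'E'
from h import *
np.set_printoptions(precision=4,suppress=True)
cap('top','t0.png');cap('side','s0.png')
print(arm.state())
for n in('top','side'): print(arm.camera_params(n),ray(n,320,200))
E
```

```text
{'t': 0.1, 'qpos': array([ 1.014 ,  0.1509,  1.4379,  0.    ,  1.5538, -0.134 ]), 'joint_velocities': array([-0.0013, -0.0013, -0.0011, -0.0014,  0.0005,  0.0012]), 'joint_torque': array([  0.0055, -71.4383, -57.1799,  -0.0003,   0.0071,   0.    ]), 'tool_pos': array([0.2359, 0.5242, 0.2448]), 'eef_rot': array([-0.5936,  0.5939,  0.3836, -0.3843]), 'wrist_force': array([ 0.2391,  0.6051, -0.1151]), 'ft_torque': array([-0.0484, -0.0213, -0.0378]), 'gripper_width': 0.08541623021495806}
{'fx': 374.2940404558116, 'fy': 374.2940404558116, 'cx': 322.79426924280403, 'cy': 193.51451877680284, 'rvec': array([ 2.1752, -2.1475,  0.1272]), 'tvec': array([0.1421, 0.5087, 1.2309])} (array([0.3597, 0.1484, 1.2817]), array([ 0.0994,  0.0074, -0.9952]))
{'fx': 412.09600510541736, 'fy': 412.09600510541736, 'cx': 320.3870164040789, 'cy': 198.85528532210063, 'rvec': array([ 2.2345, -0.2564,  0.1354]), 'tvec': array([-0.4748,  0.2522,  0.9259])} (array([ 0.3249, -0.658 ,  0.7796]), array([ 0.1842,  0.757 , -0.6269]))
```

View pics/t0.png

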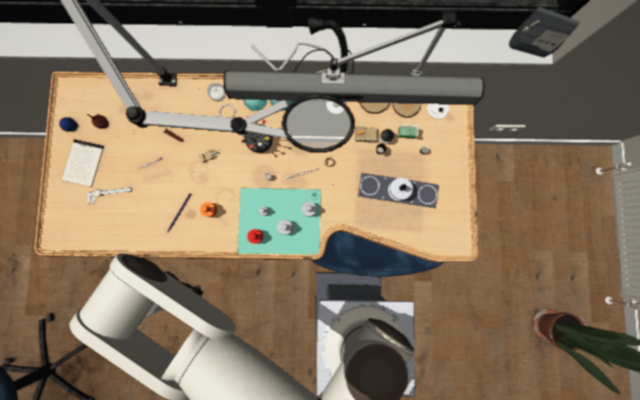

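View pics/s0.png

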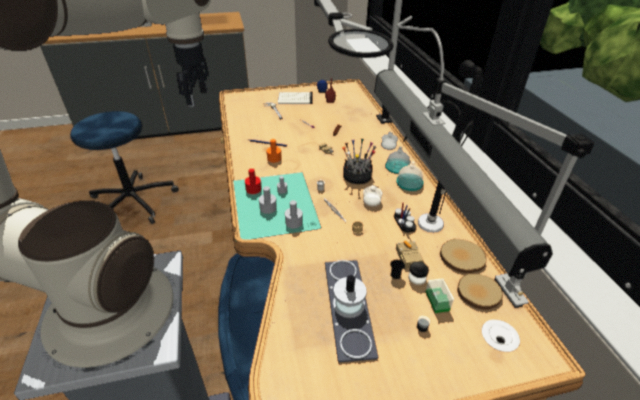

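The top view shows the pot at about (400,189), with seats at (371,185) and (427,195). The large grey weights are at (309,209) and (286,227), the small one is at (264,211), and the red and orange ones are look-alikes. I'll zoom in.

Run:
```python
import cv2,numpy as np
t=cv2.imread('pics/t0.png');s=cv2.imread('pics/s0.png')
a=cv2.resize(t[160:260,235:445],None,fx=3.8,fy=3.8,interpolation=cv2.INTER_CUBIC)
b=cv2.resize(s[160:370,230:390],None,fx=2.8,fy=2.8,interpolation=cv2.INTER_CUBIC)
cv2.imwrite('pics/t0z.png',a);cv2.imwrite('pics/s0z.png',b)
```

```text
(no output)
```

View pics/t0z.png

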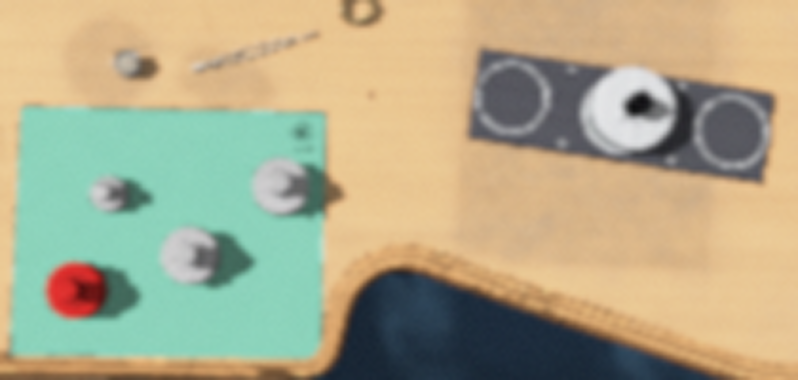

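View pics/s0z.png

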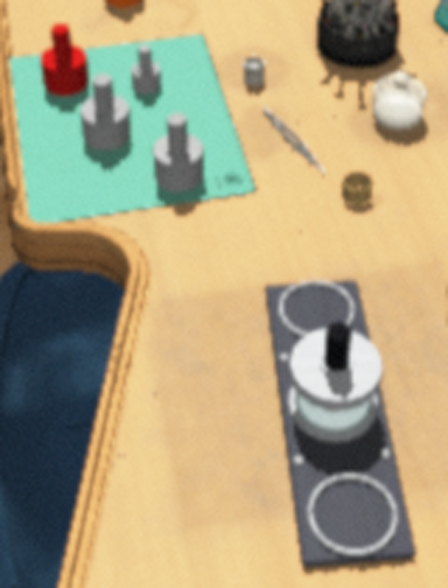

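```bash
cat > m.py <<'E'
from h import *
np.set_printoptions(precision=4,suppress=True)
def measure(t,s):
    # foot plate: dark gray-blue in top view
    R,G,B=[t[:,:,i].astype(int) for i in range(3)]
    hsv=cv2.cvtColor(t,cv2.COLOR_RGB2HSV)
    roi=np.zeros(t.shape[:2],np.uint8);roi[165:215,350:445]=1
    wood=((R-B)>35)
    m=((~wood)&(roi>0)).astype(np.uint8)
    m=cv2.morphologyEx(m,cv2.MORPH_OPEN,np.ones((3,3)))
    cs=max(cv2.findContours(m,cv2.RETR_EXTERNAL,cv2.CHAIN_APPROX_NONE)[0],key=cv2.contourArea)
    # foot on plane z=8mm
    P=np.array([plane('top',u,v,.008)[:2] for u,v in cs[:,0]])
    r=cv2.minAreaRect((P*1000).astype(np.float32)); print('foot',r)
    # seats: bright ring px
    for nm,(u0,v0) in (('L',(370,186)),('R',(427,194))):
        ys,xs=np.mgrid[v0-12:v0+13,u0-14:u0+15]
        g=t[ys,xs].mean(-1); w=np.clip(g-110,0,None)
        wd=wood[ys,xs]; w[wd]=0
        d=np.hypot(xs-u0,ys-v0); w[(d>12.5)]=0
        p=np.array([plane('top',u,v,.012)[:2] for u,v in zip(xs[w>0],ys[w>0])])
        ww=w[w>0]
        # circle LSQ weighted
        A=np.c_[2*p,np.ones(len(p))];b=(p**2).sum(1);sw=np.sqrt(ww)
        for _ in range(4):
            x=np.linalg.lstsq(A*sw[:,None],b*sw,rcond=None)[0];rr=np.sqrt(x[2]+x[0]**2+x[1]**2)
            res=np.abs(np.hypot(*(p-x[:2]).T)-rr);sw=np.sqrt(ww)*(res<.006)
        print('seat',nm,x[:2],'r',rr)
def weights(t):
    R,G,B=[t[:,:,i].astype(int) for i in range(3)]
    sat=t.max(-1).astype(int)-t.min(-1)
    m=((sat<28)&(t.mean(-1)>120)).astype(np.uint8);m[:185]=0;m[256:]=0;m[:,:240]=0;m[:,322:]=0
    for c in cv2.findContours(m,cv2.RETR_EXTERNAL,cv2.CHAIN_APPROX_NONE)[0]:
        if cv2.contourArea(c)<25: continue
        (u,v),r=cv2.minEnclosingCircle(c);M=cv2.moments(c)
        uc,vc=M['m10']/M['m00'],M['m01']/M['m00']
        e=cv2.fitEllipse(c)
        print('w',(u,v,r),(uc,vc),'bodytop',plane('top',u,v,.038),plane('top',uc,vc,.038),'diam px->mm',e[1])
if __name__=='__main__':
    t=cv2.imread('pics/t0.png')[:,:,::-1].copy();s=cv2.imread('pics/s0.png')[:,:,::-1].copy()
    measure(t,s);weights(t)
    # knob tops in side view
    for nm,u,v,z in(('w1',230+177/2.8,160+122/2.8,.074+.002),('w2',230+103/2.8,160+83/2.8,.076),('lidknob',230+338/2.8,160+328/2.8,.098)):
        print(nm,'side',plane('side',u,v,z))
    for nm,u,v,z in(('lidknobtop',235+638/3.8,160+104/3.8,.098),('lid disc',235+632/3.8,160+109/3.8,.06)):
        print(nm,plane('top',u,v,z))
E
python3 m.py
```

```text
foot ((526.7985229492188, -109.7969970703125), (268.9378662109375, 86.0193862915039), 81.92567443847656)
seat L [ 0.5399 -0.0096] r 0.03155708930935242
seat R [ 0.5115 -0.2084] r 0.031361627134727635
w (284.6052551269531, 226.92105102539062, 7.501260280609131) (283.61432506887047, 226.5936639118457) bodytop [0.3929 0.2736 0.038 ] [0.3939 0.2769 0.038 ] diam px->mm (12.942731857299805, 14.226146697998047)
w (263.23077392578125, 210.5576934814453, 4.508513927459717) (262.3157894736842, 210.70614035087718) bodytop [0.4462 0.346  0.038 ] [0.4457 0.349  0.038 ] diam px->mm (7.84596586227417, 8.195488929748535)
w (308.4519958496094, 208.66000366210938, 7.501565456390381) (307.6756756756757, 208.65637065637065) bodytop [0.4545 0.1957 0.038 ] [0.4545 0.1983 0.038 ] diam px->mm (12.720956802368164, 14.523445129394531)
w1 side [0.4577 0.1925 0.076 ]
w2 side [0.3966 0.2695 0.076 ]
lidknob side [ 0.5287 -0.1059  0.098 ]
lidknobtop [ 0.5219 -0.1068  0.098 ]
lid disc [ 0.5226 -0.1097  0.06  ]
```

Run:
```python
from h import *
from scipy.spatial.transform import Rotation as Ro
np.set_printoptions(precision=4,suppress=True)
s=arm.state();q=s['eef_rot'];R=Ro.from_quat([q[1],q[2],q[3],q[0]]).as_matrix();print(R)
S=cv2.imread('pics/s0.png');T=cv2.imread('pics/t0.png')
# predicted outlines check
def circ(c,r,z): a=np.linspace(0,2*np.pi,60);return np.c_[c[0]+r*np.cos(a),c[1]+r*np.sin(a),0*a+z]
for n,im,(x0,x1,y0,y1),k,f in(('top',T,(235,445,160,260),3.8,'t1o.png'),('side',S,(230,390,160,370),2.8,'s1o.png')):
    z=cv2.resize(im[y0:y1,x0:x1],None,fx=k,fy=k,interpolation=cv2.INTER_CUBIC)
    for c,l in(((.456,.1935),[(.025,.002),(.025,.038),(.01,.076)]),((.395,.271),[(.025,.002),(.025,.038),(.01,.076)]),((.5257,-.109),[(.036,.06),(.01,.098)]),((.5399,-.0096),[(.0315,.012)]),((.5115,-.2084),[(.0315,.012)])):
        for r,h in l:
            p=proj(n,circ(c,r,h));p=((p-[x0,y0]+.5)*k-.5)
            cv2.polylines(z,[np.round(p).astype(int)],True,(0,0,255),1)
    cv2.imwrite('pics/'+f,z)
```

```text
[[ 0.4103 -0.0005 -0.9119]
 [ 0.9119 -0.0008  0.4103]
 [-0.001  -1.      0.0001]]
```

View pics/t1o.png

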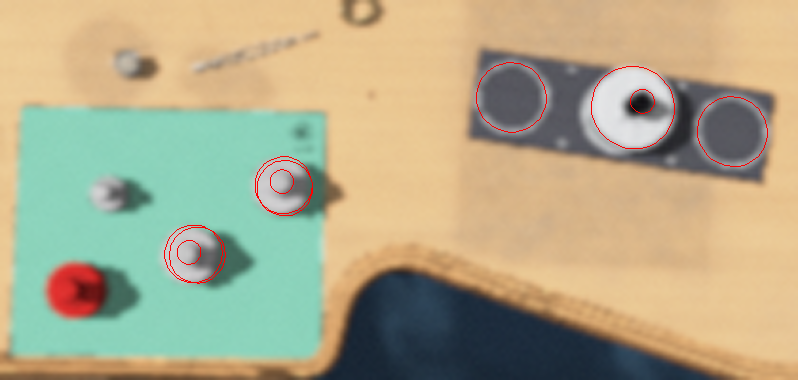

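View pics/s1o.png

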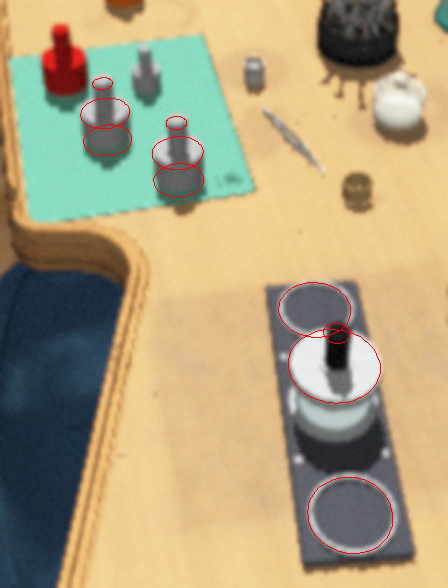

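```bash
cat > g.py <<'E'
import sys
from h import *
from scipy.spatial.transform import Rotation as Ro
def goal(x,y,z,yaw=-0.142):
    s=arm.state();q=s['eef_rot'];R=Ro.from_quat([q[1],q[2],q[3],q[0]]).as_matrix()
    d=R.T@(np.array([x,y,z])-s['tool_pos'])
    cy=np.arctan2(R[1,0],R[0,0]);tu=np.degrees(cy-yaw)
    print('shift frac',np.round(d/.3,4),'turn frac',round(tu/30,3),'dist mm',round(1000*np.linalg.norm(d)),'tilt',np.round(R[2],4))
    print('t',round(s['t'],2),'pos',np.round(s['tool_pos'],4),'w',round(s['gripper_width'],4),'F',np.round(s['wrist_force'],1))
goal(*map(float,sys.argv[1:]))
E
python3 g.py .456 .194 .14
```

```text
shift frac [-0.7023  0.3498 -1.1208] turn frac 2.464 dist mm 410 tilt [-1.e-03 -1.e+00  1.e-04]
t 0.1 pos [0.2359 0.5242 0.2448] w 0.0854 F [ 0.2  0.6 -0.1]
```

```bash
python3 -m pendant '-0.07 0 -0.11 0.2 1; -0.14 0.01 -0.22 0.4 1; -0.21 0.02 -0.33 0.6 1; -0.28 0.03 -0.44 0.8 1; -0.35 0.05 -0.55 1 1' 30; python3 g.py .456 .194 .14
```

```text
t: 0.52
tool_pos: [0.3438, 0.3593, 0.2304]
eef_rot: [0.673, -0.673, -0.216, 0.215]
wrist_force: [0.9, 0.9, -0.2]
gripper_width: 0.0854
shift frac [-0.0158  0.3012 -0.6657] turn frac 1.455 dist mm 219 tilt [ 4.e-04 -1.e+00 -1.e-04]
t 0.52 pos [0.3438 0.3593 0.2304] w 0.0854 F [ 0.9  0.9 -0.2]
```

```bash
python3 -m pendant '0 0.02 -0.12 0.2 1; 0 0.06 -0.24 0.4 1; 0 0.12 -0.36 0.6 1; 0 0.18 -0.48 0.8 1; -0.01 0.24 -0.6 1 1'; python3 g.py .456 .194 .14
```

```text
t: 0.93
tool_pos: [0.4469, 0.2115, 0.1575]
eef_rot: [0.706, -0.706, -0.034, 0.034]
wrist_force: [0.8, 0.1, 0.1]
gripper_width: 0.0857
shift frac [ 0.0247  0.0584 -0.0609] turn frac 0.454 dist mm 26 tilt [ 3.e-04 -1.e+00  0.e+00]
t 0.93 pos [0.4469 0.2115 0.1575] w 0.0857 F [0.8 0.1 0.1]
```

```bash
python3 -m pendant '0 0 0 0 1'; python3 g.py .456 .194 .14
```

```text
t: 1.02
tool_pos: [0.4472, 0.2083, 0.1547]
eef_rot: [-0.705, 0.707, 0.03, -0.033]
wrist_force: [-1.2, 0.1, -1.2]
gripper_width: 0.0856
shift frac [ 0.025   0.049  -0.0499] turn frac 0.443 dist mm 22 tilt [-0.0042 -1.     -0.0024]
t 1.02 pos [0.4472 0.2083 0.1547] w 0.0856 F [-1.2  0.1 -1.2]
```

```bash
python3 -m pendant '0.01 0.02 -0.02 0.2 1; 0.025 0.04 -0.05 0.44 1; 0.025 0.05 -0.05 0.44 1; 0.025 0.05 -0.05 0.44 1'; python3 g.py .456 .194 .057
python3 - <<'E'
from h import *
t=cap('top','t2.png');s=cap('side','s2.png')
a=cv2.resize(t[150:270,220:420],None,fx=2.5,fy=2.5);b=cv2.resize(s[130:250,200:360],None,fx=2.5,fy=2.5)
o=np.zeros((600,500,3),np.uint8);o[:300,:500]=a;o[300:,:400]=b;cv2.imwrite('pics/c2.png',o[:,:,::-1])
E
```

```text
t: 1.35
tool_pos: [0.4547, 0.1987, 0.1425]
eef_rot: [-0.706, 0.706, -0.045, 0.044]
wrist_force: [0.3, 0.6, -0.8]
gripper_width: 0.0854
shift frac [ 0.0067  0.285  -0.015 ] turn frac 0.029 dist mm 86 tilt [-1.5e-03 -1.0e+00 -6.0e-04]
t 1.35 pos [0.4547 0.1987 0.1425] w 0.0854 F [ 0.3  0.6 -0.8]
```

View pics/c2.png

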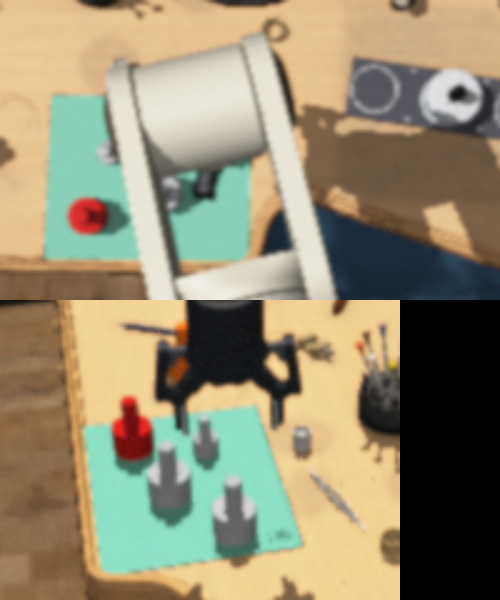

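The gripper hangs open above the front weight, and in the side inset its fingers are at about (180,420) and (278,415). I'll go down next.

```bash
python3 -m pendant '0.006 0.05 -0.014 0.03 1; 0.006 0.12 -0.014 0.03 1; 0.006 0.18 -0.014 0.03 1; 0.006 0.2 -0.014 0.03 1;0.006 0.2 -0.014 0.03 1'; python3 g.py .456 .194 .057;  python3 -m pendant '0 0 0 0 1;0 0 0 0 1';python3 g.py .456 .194 .057
```

```text
t: 1.87
tool_pos: [0.4555, 0.1948, 0.0824]
eef_rot: [-0.705, 0.706, -0.051, 0.05]
wrist_force: [-0.6, 0.8, 1.0]
gripper_width: 0.0852
shift frac [ 0.002   0.0847 -0.0023] turn frac -0.001 dist mm 25 tilt [-1.9e-03 -1.0e+00 -8.0e-04]
t 1.87 pos [0.4555 0.1948 0.0824] w 0.0852 F [-0.6  0.8  1. ]
t: 2.03
tool_pos: [0.4568, 0.1949, 0.0845]
eef_rot: [0.705, -0.705, 0.05, -0.051]
wrist_force: [-0.2, -0.3, 0.3]
gripper_width: 0.0852
shift frac [-0.0024  0.0918 -0.0033] turn frac -0.004 dist mm 28 tilt [ 1.4e-03 -1.0e+00  5.0e-04]
t 2.03 pos [0.4568 0.1949 0.0845] w 0.0852 F [-0.2 -0.3  0.3]
```

```bash
python3 -m pendant '-0.001 0.03 -0.003 0 1; -0.001 0.06 -0.003 0 1; -0.001 0.085 -0.003 0 1; -0.001 0.09 -0.003 0 1; -0.001 0.09 -0.003 0 0.2'; python3 g.py .456 .194 .057;  python3 - <<'E'
from h import *
s=cap('side','s3.png')
b=cv2.resize(s[130:250,200:360],None,fx=4,fy=4)
cv2.imwrite('pics/c3.png',b[:,:,::-1])
E
```

```text
t: 2.45
tool_pos: [0.4555, 0.1935, 0.0554]
eef_rot: [-0.705, 0.705, -0.052, 0.051]
wrist_force: [0.0, 0.2, -0.1]
gripper_width: 0.0755
shift frac [ 0.0015 -0.0053  0.0018] turn frac -0.006 dist mm 2 tilt [-1.5e-03 -1.0e+00 -7.0e-04]
t 2.45 pos [0.4555 0.1935 0.0554] w 0.0755 F [ 0.   0.2 -0.1]
```

View pics/c3.png

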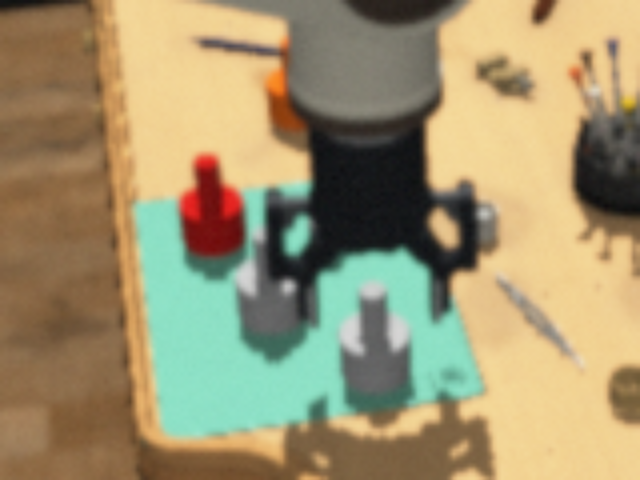

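Run:
```python
from h import *
for u,v in((312,322),(440,315)):
  for z in(.041,.052): print(plane('side',200+u/4,130+v/4,z))
for P in ([.456,.194,.076],[.456,.194,.052],[.456,.194,.041]): print((proj('side',P)-[200,130])*4)
print(plane('side',200+373/4,130+290/4,.076))
```

```text
[0.41785627 0.21424961 0.041     ]
[0.41647195 0.20125909 0.052     ]
[0.5057964  0.20209543 0.041     ]
[0.50310244 0.18928592 0.052     ]
[[369.89752876 293.23708323]]
[[371.07374244 320.45151567]]
[[371.60242687 332.6838565 ]]
[0.45865965 0.19693776 0.076     ]
```

```bash
python3 -m pendant '0.001 -0.007 0 0 0; 0.003 -0.007 0 0 -0.3; 0.003 -0.007 0 0 -0.5;0.003 -0.007 0 0 -0.7;0.003 -0.007 0 0 -1' 50; python3 -m pendant '0 0 0 0 -1;0 0 0 0 -1;0 0 0 0 -1;0 0 0 0 -1';python3 g.py .456 .194 .057
```

```text
t: 2.92
tool_pos: [0.4567, 0.1936, 0.0585]
eef_rot: [-0.705, 0.705, -0.051, 0.051]
wrist_force: [-1.5, 0.3, 1.3]
gripper_width: 0.0186
t: 3.25
tool_pos: [0.4568, 0.1936, 0.0585]
eef_rot: [-0.705, 0.705, -0.051, 0.051]
wrist_force: [-3.5, 0.8, 3.6]
gripper_width: 0.0189
shift frac [-0.0027  0.0049  0.0011] turn frac -0.006 dist mm 2 tilt [-1.e-04 -1.e+00 -1.e-04]
t 3.25 pos [0.4568 0.1936 0.0585] w 0.0189 F [-3.5  0.8  3.6]
```

```bash
python3 -m pendant '0 -0.02 0 0 -1;0 -0.06 0 0 -1; 0 -0.12 0 0 -1; 0 -0.2 0 0 -1; 0 -0.3 0 0 -1'; python3 -m pendant '0 -0.1 0 0 -1;0 -0.2 0 0 -1;0 -0.23 0 0 -1;0 -0.23 0 0 -1'; python3 g.py .5115 -.2084 .22;  python3 - <<'E'
from h import *
s=cap('side','s4.png')
cv2.imwrite('pics/c4.png',cv2.resize(s[90:250,180:380],None,fx=3.5,fy=3.5)[:,:,::-1])
E
```

```text
t: 3.67
tool_pos: [0.4558, 0.1932, 0.1481]
eef_rot: [-0.705, 0.706, -0.052, 0.05]
wrist_force: [0.8, -0.1, -7.2]
gripper_width: 0.0185
t: 4.0
tool_pos: [0.4575, 0.1937, 0.2193]
eef_rot: [0.706, -0.705, 0.05, -0.053]
wrist_force: [-0.1, 0.5, -7.1]
gripper_width: 0.0186
shift frac [ 0.3721 -0.0027 -1.3002] turn frac -0.006 dist mm 406 tilt [ 0.0033 -1.      0.0013]
t 4.0 pos [0.4575 0.1937 0.2193] w 0.0186 F [-0.1  0.5 -7.1]
```

View pics/c4.png

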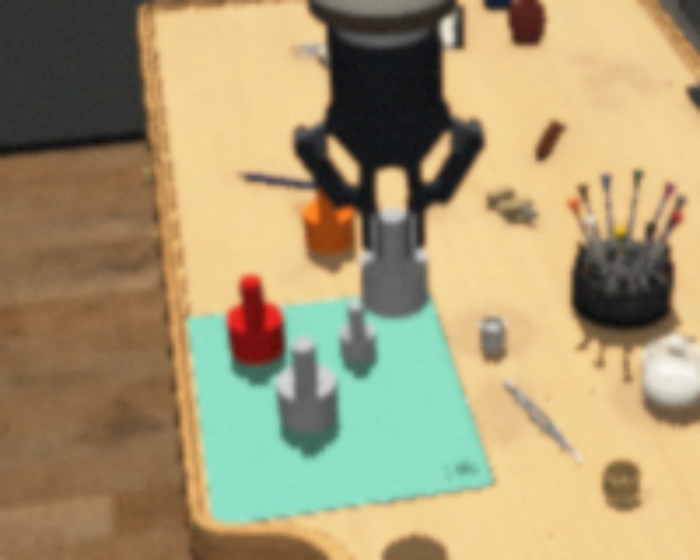

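The weight is lifted and hangs upright in the jaws, at about (395,265) in the crop. I'll carry it over to the right seat.

```bash
python3 -m pendant '0.01 0 -0.05 0 -1;0.04 0 -0.15 0 -1; 0.07 -0.01 -0.26 0 -1; 0.1 -0.01 -0.37 0 -1; 0.14 -0.01 -0.48 0 -1'; python3 -m pendant '0.03 0 -0.11 0 -1;0.06 0 -0.22 0 -1; 0.09 0 -0.33 0 -1; 0.12 0 -0.44 0 -1; 0.15 0 -0.54 0 -1'; python3 g.py .5115 -.2084 .22
```

```text
t: 4.47
tool_pos: [0.4764, 0.0437, 0.218]
eef_rot: [-0.705, 0.705, -0.052, 0.05]
wrist_force: [1.1, 0.2, -6.1]
gripper_width: 0.0187
t: 4.88
tool_pos: [0.4977, -0.1236, 0.2177]
eef_rot: [0.706, -0.705, 0.053, -0.05]
wrist_force: [0.6, 0.7, -6.0]
gripper_width: 0.0186
shift frac [ 0.0866 -0.008  -0.2728] turn frac -0.007 dist mm 86 tilt [-3.5e-03 -1.0e+00  6.0e-04]
t 4.88 pos [ 0.4977 -0.1236  0.2177] w 0.0186 F [ 0.6  0.7 -6. ]
```

```bash
python3 -m pendant '0.03 0 -0.1 0 -1;0.06 0 -0.19 0 -1; 0.087 0 -0.24 0 -1; 0.087 0 -0.26 0 -1; 0.087 0 -0.26 0 -1'; python3 -m pendant '0 0 0 0 -1;0 0 0 0 -1';python3 g.py .5115 -.2084 .12
```

```text
t: 5.3
tool_pos: [0.5124, -0.2037, 0.2177]
eef_rot: [0.706, -0.705, 0.053, -0.051]
wrist_force: [-0.6, 0.1, -6.4]
gripper_width: 0.0185
t: 5.47
tool_pos: [0.5128, -0.2017, 0.2195]
eef_rot: [0.706, -0.705, 0.052, -0.051]
wrist_force: [0.6, 0.2, -7.1]
gripper_width: 0.0186
shift frac [-0.0005  0.3318 -0.0228] turn frac -0.005 dist mm 100 tilt [-1.3e-03 -1.0e+00  7.0e-04]
t 5.47 pos [ 0.5128 -0.2017  0.2195] w 0.0186 F [ 0.6  0.2 -7.1]
```

```bash
python3 -m pendant '0 0.07 -0.01 0 -1;0 0.16 -0.022 0 -1; 0 0.26 -0.022 0 -1; 0 0.34 -0.022 0 -1; 0 0.4 -0.022 0 -1'; python3 -m pendant '0 0 0 0 -1;0 0.02 0 0 -1;0 0.02 0 0 -1';python3 g.py .5115 -.2084 .0645;  python3 - <<'E'
from h import *
s=cap('side','s5.png');t=cap('top','t5.png')
cv2.imwrite('pics/c5.png',cv2.resize(s[200:370,280:420],None,fx=3.5,fy=3.5)[:,:,::-1])
cv2.imwrite('pics/d5.png',cv2.resize(t[120:240,340:470],None,fx=3.5,fy=3.5)[:,:,::-1])
E
```

```text
t: 5.88
tool_pos: [0.5113, -0.2078, 0.0981]
eef_rot: [0.706, -0.705, 0.052, -0.05]
wrist_force: [0.0, 0.2, -6.2]
gripper_width: 0.0189
t: 6.13
tool_pos: [0.5124, -0.2089, 0.0948]
eef_rot: [-0.705, 0.705, -0.051, 0.051]
wrist_force: [-0.1, 0.3, -6.2]
gripper_width: 0.0182
shift frac [-0.0033  0.101   0.0013] turn frac -0.005 dist mm 30 tilt [ 6.e-04 -1.e+00 -3.e-04]
t 6.13 pos [ 0.5124 -0.2089  0.0948] w 0.0182 F [-0.1  0.3 -6.2]
```

View pics/c5.png

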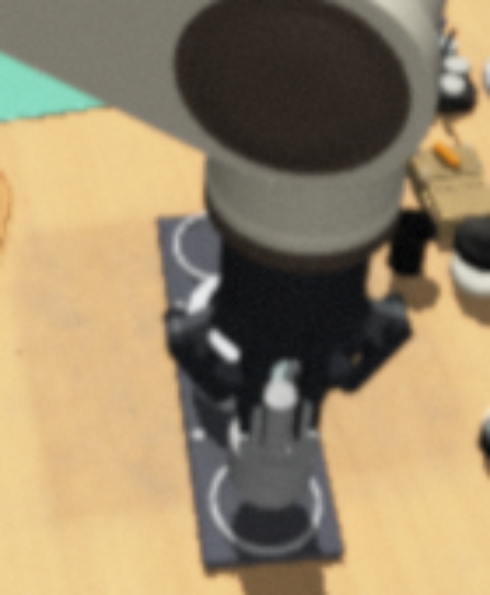

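View pics/d5.png

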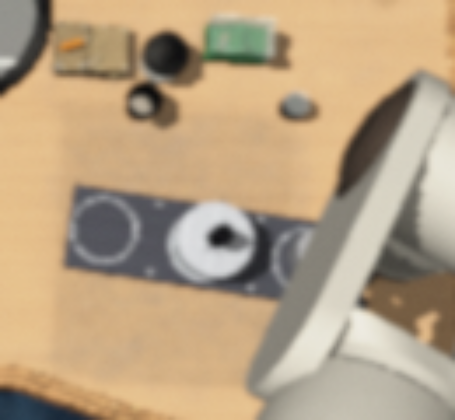

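Run:
```python
from h import *
f=lambda u,v:(280+u/3.5,200+v/3.5)
print('ring',plane('side',*f(265,497),.012),'pred px',(proj('side',[.5115,-.2084,.012])-[280,200])*3.5)
print('knobtop',plane('side',*f(281,386),.1123))
zb=.0383
for P in ([.512,-.2085,zb],[.512,-.2085,zb+.036],[.512,-.2085,zb+.074]): print((proj('side',P)-[280,200])*3.5)
# outline overlay
im=cv2.imread('pics/c5.png');a=np.linspace(0,6.28,60)
for z,r in((zb,.025),(zb+.036,.025),(zb+.074,.01)):
    p=(proj('side',np.c_[.512+r*np.cos(a),-.2085+r*np.sin(a),0*a+z])-[280,200]+.5)*3.5-.5
    cv2.polylines(im,[p.astype(int)],True,(0,0,255),1)
p=(proj('side',np.c_[.5115+.0315*np.cos(a),-.2084+.0315*np.sin(a),0*a+.012])-[280,200]+.5)*3.5-.5
cv2.polylines(im,[p.astype(int)],True,(0,255,0),1)
cv2.imwrite('pics/e5.png',cv2.resize(im[330:],None,fx=1.6,fy=1.6))
```

```text
ring [ 0.51455324 -0.20618563  0.012     ] pred px [[261.1758536  501.29930052]]
knobtop [ 0.51873103 -0.20146956  0.1123    ]
[[264.79764957 475.86662033]]
[[268.76264013 439.42695215]]
[[273.19203994 398.71919835]]
```

View pics/e5.png

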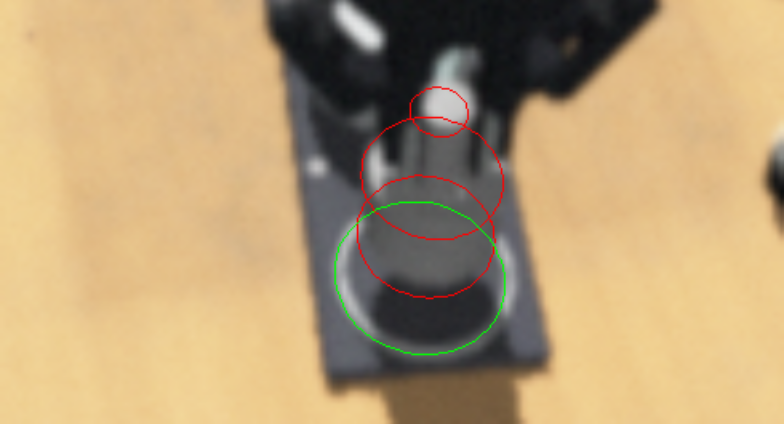

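In both image axes the hanging weight sits over the ring centre to within about 1–2 mm: ring centre at (265,497), body axis at about (272,480). I'll lower it gently.

```bash
python3 -m pendant '-0.002 0.02 0 0 -1;-0.002 0.04 0 0 -1;-0.002 0.055 0 0 -1;-0.002 0.068 0 0 -1;-0.002 0.077 0 0 -1'; python3 -m pendant '0 0 0 0 -1;0 0 0 0 -1';python3 g.py .5115 -.2084 .0645
```

```text
t: 6.65
tool_pos: [0.5113, -0.2091, 0.0706]
eef_rot: [0.705, -0.705, 0.052, -0.051]
wrist_force: [-0.7, -0.3, -7.2]
gripper_width: 0.0186
t: 6.82
tool_pos: [0.5115, -0.2093, 0.0712]
eef_rot: [0.705, -0.705, 0.051, -0.051]
wrist_force: [0.4, -0.2, -6.7]
gripper_width: 0.0184
shift frac [-0.0006  0.0224  0.0028] turn frac -0.006 dist mm 7 tilt [-3.e-04 -1.e+00 -0.e+00]
t 6.82 pos [ 0.5115 -0.2093  0.0712] w 0.0184 F [ 0.4 -0.2 -6.7]
```

```bash
python3 -m pendant '0 0.004 0.001 0 -1;0 0.008 0.002 0 -1;0 0.012 0.002 0 -1;0 0.015 0.002 0 -1;0 0.018 0.002 0 -1'; python3 -m pendant '0 0.002 0 0 -1;0 0.004 0 0 -1;0 0.004 0 0 -1'; python3 g.py .5115 -.2084 .0645
```

```text
t: 7.23
tool_pos: [0.5116, -0.2086, 0.0658]
eef_rot: [-0.705, 0.705, -0.051, 0.051]
wrist_force: [-0.7, -0.4, -5.4]
gripper_width: 0.0187
t: 7.48
tool_pos: [0.5116, -0.2086, 0.0646]
eef_rot: [0.705, -0.705, 0.051, -0.051]
wrist_force: [-0.3, -0.5, -6.5]
gripper_width: 0.0184
shift frac [-0.0004  0.0003  0.0006] turn frac -0.006 dist mm 0 tilt [-2.e-04 -1.e+00  0.e+00]
t 7.48 pos [ 0.5116 -0.2086  0.0646] w 0.0184 F [-0.3 -0.5 -6.5]
```

```bash
python3 -m pendant '0 0.002 0 0 -1;0 0.004 0 0 -1;0 0.004 0 0 -1'; python3 -m pendant '0 0.002 0 0 -1;0 0.004 0 0 -1;0 0.004 0 0 -1'; python3 g.py .5115 -.2084 .0645
```

```text
t: 7.73
tool_pos: [0.5117, -0.2088, 0.0644]
eef_rot: [-0.705, 0.705, -0.051, 0.051]
wrist_force: [-5.7, 1.9, 6.6]
gripper_width: 0.0185
t: 7.98
tool_pos: [0.5117, -0.2089, 0.0642]
eef_rot: [-0.705, 0.706, -0.051, 0.052]
wrist_force: [-12.9, 3.7, 22.7]
gripper_width: 0.0185
shift frac [-0.001  -0.0009  0.0015] turn frac -0.006 dist mm 1 tilt [ 8.e-04 -1.e+00 -9.e-04]
t 7.98 pos [ 0.5117 -0.2089  0.0642] w 0.0185 F [-12.9   3.7  22.7]
```

Contact came at z = 0.0644, where it was predicted, so the weight is on the seat floor. I'll ease off and open.

```bash
python3 -m pendant '0 -0.003 0 0 -1;0 -0.006 0 0 -1;0 -0.006 0 0 -1'; python3 -m pendant '0 0 0 0 -0.45;0 0 0 0 -0.3;0 0 0 0 0;0 0 0 0 0.2;0 0 0 0 0.2'; python3 g.py .5115 -.2084 .0645
```

```text
t: 8.23
tool_pos: [0.5118, -0.2087, 0.0644]
eef_rot: [-0.705, 0.705, -0.051, 0.052]
wrist_force: [-2.7, 0.4, 2.8]
gripper_width: 0.0185
t: 8.65
tool_pos: [0.5117, -0.2087, 0.0641]
eef_rot: [-0.705, 0.705, -0.051, 0.051]
wrist_force: [-0.6, -0.1, -0.6]
gripper_width: 0.0514
shift frac [-0.0009 -0.0012  0.0008] turn frac -0.006 dist mm 1 tilt [ 1.e-04 -1.e+00 -2.e-04]
t 8.65 pos [ 0.5117 -0.2087  0.0641] w 0.0514 F [-0.6 -0.1 -0.6]
```

Released. Now I'll rise and return to w2 at (0.395, 0.2725).

```bash
python3 -m pendant '0 -0.05 0 0 0.2;0 -0.13 0 0 0.2;0 -0.24 0 0 0.2;0 -0.36 0 0 0.2;0 -0.48 0 0 0.2';python3 g.py .395 .2725 .2; python3 -m pendant '-0.02 -0.02 0.1 0 0.2;-0.04 -0.02 0.2 0 0.2;-0.07 -0.02 0.31 0 0.2;-0.1 -0.02 0.42 0 0.2;-0.12 -0.02 0.53 0 0.2';python3 g.py .395 .2725 .2;python3 - <<'E'
from h import *
s=cap('side','s6.png');t=cap('top','t6.png')
cv2.imwrite('pics/c6.png',cv2.resize(s[220:370,300:420],None,fx=3.5,fy=3.5)[:,:,::-1])
cv2.imwrite('pics/d6.png',cv2.resize(t[150:220,340:460],None,fx=4,fy=4)[:,:,::-1])
E
```

```text
t: 9.07
tool_pos: [0.5113, -0.2084, 0.2096]
eef_rot: [0.705, -0.705, 0.051, -0.051]
wrist_force: [0.3, -0.1, 0.8]
gripper_width: 0.0513
shift frac [-0.6156  0.0324  1.5301] turn frac -0.006 dist mm 495 tilt [-5.e-04 -1.e+00  1.e-04]
t 9.07 pos [ 0.5113 -0.2084  0.2096] w 0.0513 F [ 0.3 -0.1  0.8]
t: 9.48
tool_pos: [0.4984, -0.0447, 0.2143]
eef_rot: [-0.705, 0.705, -0.051, 0.052]
wrist_force: [0.3, 1.1, 0.7]
gripper_width: 0.0513
shift frac [-0.4944  0.0473  0.9961] turn frac -0.007 dist mm 334 tilt [ 3.e-04 -1.e+00 -1.e-04]
t 9.48 pos [ 0.4984 -0.0447  0.2143] w 0.0513 F [0.3 1.1 0.7]
```

View pics/c6.png

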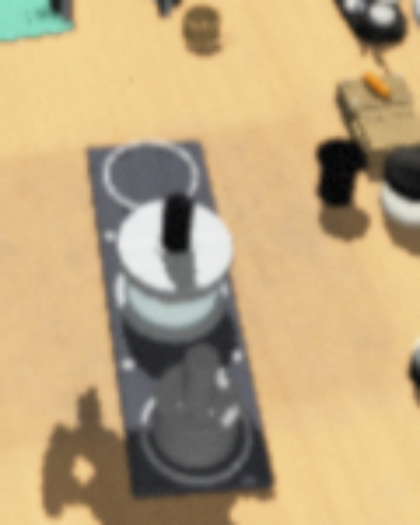

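View pics/d6.png

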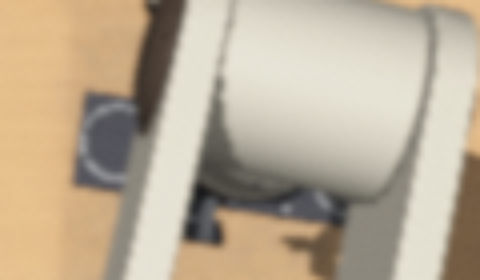

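The first weight stands upright inside the right ring, at about (200,430) in the crop. Next, w2.

```bash
python3 -m pendant '-0.06 0 0.11 0 0.4;-0.12 0.01 0.22 0 0.6;-0.18 0.02 0.33 0 0.6;-0.24 0.03 0.44 0 0.6;-0.3 0.05 0.54 0 0.6';python3 -m pendant '-0.06 0 0.12 0 0.6;-0.12 0 0.24 0 0.6;-0.18 0 0.36 0 0.6;-0.18 0 0.4 0 0.6;-0.18 0 0.4 0 0.6';python3 -m pendant '0 0 0 0 0.6;0 0 0 0 0.6';python3 g.py .395 .2725 .1
```

```text
t: 10.0
tool_pos: [0.433, 0.1285, 0.1995]
eef_rot: [0.705, -0.705, 0.051, -0.052]
wrist_force: [0.4, 0.3, -0.1]
gripper_width: 0.0681
t: 10.42
tool_pos: [0.397, 0.2561, 0.1991]
eef_rot: [0.705, -0.705, 0.05, -0.05]
wrist_force: [1.1, 0.3, -0.8]
gripper_width: 0.0684
t: 10.58
tool_pos: [0.3977, 0.253, 0.199]
eef_rot: [-0.705, 0.705, -0.052, 0.051]
wrist_force: [0.4, -0.0, 0.2]
gripper_width: 0.0681
shift frac [-0.0184  0.3298  0.0632] turn frac -0.007 dist mm 101 tilt [-1.e-04 -1.e+00 -5.e-04]
t 10.58 pos [0.3977 0.253  0.199 ] w 0.0681 F [ 0.4 -0.   0.2]
```

```bash
python3 -m pendant '-0.018 0.03 0.063 0 0.5;-0.018 0.1 0.063 0 0.5;-0.018 0.2 0.063 0 0.5;-0.018 0.28 0.063 0 0.5;-0.018 0.33 0.063 0 0.5';python3 -m pendant '0 0 0 0 0.5;0 0 0 0 0.5';python3 g.py .395 .2725 .0585;python3 - <<'E'
from h import *
s=cap('side','s7.png')
b=cv2.resize(s[130:250,200:360],None,fx=4,fy=4);a=np.linspace(0,6.28,60)
for z in (.038,.002): cv2.polylines(b,[(((proj('side',np.c_[.395+.025*np.cos(a),.2725+.025*np.sin(a),0*a+z])-[200,130]+.5)*4)-.5).astype(int)],True,(255,0,0),1)
cv2.imwrite('pics/c7.png',b[:,:,::-1])
E
```

```text
t: 11.0
tool_pos: [0.3945, 0.2716, 0.0977]
eef_rot: [-0.705, 0.706, -0.053, 0.051]
wrist_force: [-1.3, -0.4, 0.1]
gripper_width: 0.0641
t: 11.17
tool_pos: [0.3951, 0.2722, 0.1002]
eef_rot: [-0.705, 0.705, -0.052, 0.052]
wrist_force: [-0.4, -0.3, 0.5]
gripper_width: 0.0641
shift frac [-0.0005  0.1389  0.0009] turn frac -0.009 dist mm 42 tilt [-8.e-04 -1.e+00 -7.e-04]
t 11.17 pos [0.3951 0.2722 0.1002] w 0.0641 F [-0.4 -0.3  0.5]
```

View pics/c7.png

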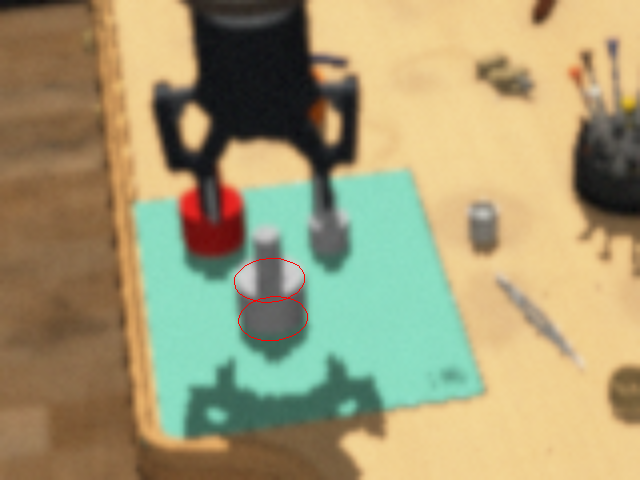

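The overlay matches w2 at (270,300), and the jaws straddle it. I'll descend and grip.

```bash
python3 -m pendant '0 0.03 0 0 0.5;0 0.07 0 0 0.5;0 0.11 0 0 0.5;0 0.138 0 0 0.5;0 0.138 0 0 0.3';python3 g.py .395 .2725 .0585; python3 -m pendant '0 0 0 0 0; 0 0 0 0 -0.3; 0 0 0 0 -0.5;0 0 0 0 -0.7;0 0 0 0 -1' 50; python3 -m pendant '0 0 0 0 -1;0 0 0 0 -1;0 0 0 0 -1';python3 g.py .395 .2725 .0585
```

```text
t: 11.63
tool_pos: [0.3944, 0.2729, 0.0576]
eef_rot: [-0.705, 0.706, -0.052, 0.051]
wrist_force: [-0.2, -0.6, -0.9]
gripper_width: 0.056
shift frac [ 0.0022 -0.0031 -0.0011] turn frac -0.007 dist mm 1 tilt [-1.2e-03 -1.0e+00 -9.0e-04]
t 11.63 pos [0.3944 0.2729 0.0576] w 0.056 F [-0.2 -0.6 -0.9]
t: 12.05
tool_pos: [0.3949, 0.2734, 0.0592]
eef_rot: [0.705, -0.705, 0.051, -0.051]
wrist_force: [-3.1, 0.8, 4.9]
gripper_width: 0.0184
t: 12.3
tool_pos: [0.3949, 0.2734, 0.0592]
eef_rot: [0.705, -0.705, 0.051, -0.051]
wrist_force: [-3.7, -0.4, 6.1]
gripper_width: 0.0183
shift frac [ 0.0007  0.0024 -0.003 ] turn frac -0.006 dist mm 1 tilt [ 5.e-04 -1.e+00  4.e-04]
t 12.3 pos [0.3949 0.2734 0.0592] w 0.0183 F [-3.7 -0.4  6.1]
```

```bash
python3 -m pendant '0 -0.02 0 0 -1;0 -0.06 0 0 -1; 0 -0.13 0 0 -1; 0 -0.22 0 0 -1; 0 -0.32 0 0 -1'; python3 -m pendant '0 -0.08 0 0 -1;0.02 -0.1 -0.05 0 -1;0.06 -0.1 -0.14 0 -1;0.11 -0.1 -0.24 0 -1;0.16 -0.1 -0.34 0 -1'; python3 g.py .5399 -.0096 .19
```

```text
t: 12.72
tool_pos: [0.3941, 0.2728, 0.1551]
eef_rot: [-0.705, 0.706, -0.052, 0.051]
wrist_force: [0.4, 1.2, -5.0]
gripper_width: 0.0188
t: 13.13
tool_pos: [0.4273, 0.1643, 0.185]
eef_rot: [-0.705, 0.705, -0.051, 0.051]
wrist_force: [1.2, 0.2, -6.0]
gripper_width: 0.0188
shift frac [ 0.4545 -0.0166 -0.5199] turn frac -0.004 dist mm 207 tilt [ 2.e-04 -1.e+00 -3.e-04]
t 13.13 pos [0.4273 0.1643 0.185 ] w 0.0188 F [ 1.2  0.2 -6. ]
```

```bash
python3 -m pendant '0.09 0 -0.11 0 -1;0.18 0 -0.21 0 -1; 0.27 0 -0.31 0 -1; 0.36 0 -0.41 0 -1; 0.42 0 -0.47 0 -1'; python3 -m pendant '0.02 0 -0.01 0 -1;0.03 0 -0.02 0 -1;0.03 0 -0.02 0 -1;0.03 0 -0.02 0 -1'; python3 g.py .5399 -.0096 .095
```

```text
t: 13.55
tool_pos: [0.5329, 0.0042, 0.1846]
eef_rot: [-0.705, 0.706, -0.052, 0.052]
wrist_force: [0.5, 0.6, -6.0]
gripper_width: 0.0184
t: 13.88
tool_pos: [0.5393, 0.0011, 0.1846]
eef_rot: [0.705, -0.705, 0.051, -0.051]
wrist_force: [-0.1, 0.7, -5.3]
gripper_width: 0.0186
shift frac [ 0.0074  0.2988 -0.0351] turn frac -0.005 dist mm 90 tilt [-6.e-04 -1.e+00  1.e-04]
t 13.88 pos [0.5393 0.0011 0.1846] w 0.0186 F [-0.1  0.7 -5.3]
```

```bash
python3 -m pendant '0.003 0.03 -0.015 0 -1;0.005 0.1 -0.035 0 -1; 0.005 0.18 -0.035 0 -1; 0.005 0.25 -0.035 0 -1; 0.005 0.3 -0.035 0 -1'; python3 -m pendant '0 0 0 0 -1;0 0 0 0 -1;0 0 0 0 -1';python3 g.py .5399 -.0096 .0652;  python3 - <<'E'
from h import *
S=arm.state()['tool_pos']
s=cap('side','s8.png');t=cap('top','t8.png')
b=cv2.resize(s[210:310,290:400],None,fx=5,fy=5,interpolation=cv2.INTER_CUBIC);a=np.linspace(0,6.28,60)
def dr(c,r,z,col): cv2.polylines(b,[((proj('side',np.c_[c[0]+r*np.cos(a),c[1]+r*np.sin(a),0*a+z])-[290,210]+.5)*5-.5).astype(int)],True,col,1)
zb=S[2]-.0572
for r,z in((.025,zb),(.025,zb+.036),(.01,zb+.074)): dr(S,r,z,(255,0,0))
dr((.5399,-.0096),.0315,.012,(0,255,0))
cv2.imwrite('pics/c8.png',b[:,:,::-1])
cv2.imwrite('pics/d8.png',cv2.resize(t[150:220,340:460],None,fx=5,fy=5)[:,:,::-1])
E
```

```text
t: 14.3
tool_pos: [0.5384, -0.0095, 0.0924]
eef_rot: [0.705, -0.705, 0.052, -0.05]
wrist_force: [-0.0, 0.3, -6.5]
gripper_width: 0.0186
t: 14.55
tool_pos: [0.5401, -0.01, 0.0958]
eef_rot: [-0.705, 0.705, -0.051, 0.052]
wrist_force: [-0.3, 0.4, -5.1]
gripper_width: 0.0188
shift frac [-0.0008  0.1019  0.0011] turn frac -0.005 dist mm 31 tilt [ 1.3e-03 -1.0e+00 -1.0e-04]
t 14.55 pos [ 0.5401 -0.01    0.0958] w 0.0188 F [-0.3  0.4 -5.1]
```

View pics/c8.png

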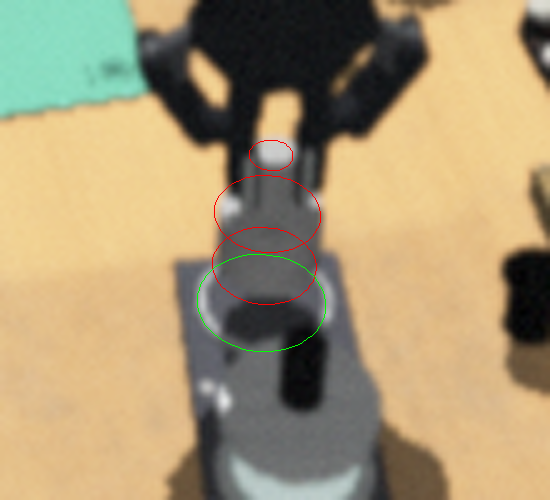

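View pics/d8.png

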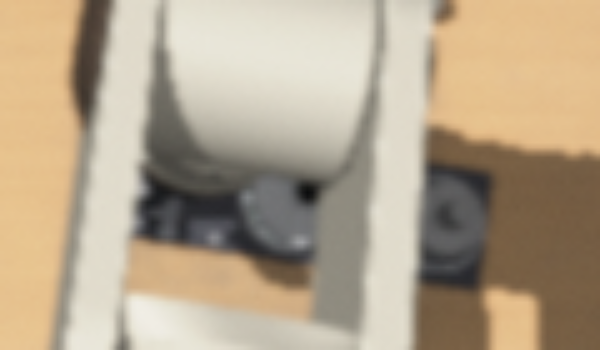

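The weight at (270,270) in the crop and the ring at (266,303) are both offset from prediction by the same 1 px or so, so they are aligned. In the top view the right weight is centred in its ring. I'll lower it.

```bash
python3 -m pendant '0 0.02 0 0 -1;0 0.04 0 0 -1;0 0.055 0 0 -1;0 0.068 0 0 -1;0 0.077 0 0 -1'; python3 -m pendant '0 0.004 0 0 -1;0 0.008 0 0 -1;0 0.012 0 0 -1;0 0.015 0 0 -1;0 0.018 0 0 -1';python3 g.py .5399 -.0096 .0652
```

```text
t: 15.07
tool_pos: [0.5395, -0.0102, 0.0708]
eef_rot: [-0.705, 0.705, -0.052, 0.051]
wrist_force: [-0.6, -1.3, -6.3]
gripper_width: 0.0189
t: 15.48
tool_pos: [0.5398, -0.0103, 0.0662]
eef_rot: [-0.705, 0.705, -0.051, 0.051]
wrist_force: [-0.1, 0.4, -5.8]
gripper_width: 0.0184
shift frac [-0.0001  0.0034  0.0022] turn frac -0.006 dist mm 1 tilt [ 2.e-04 -1.e+00 -1.e-04]
t 15.48 pos [ 0.5398 -0.0103  0.0662] w 0.0184 F [-0.1  0.4 -5.8]
```

```bash
python3 -m pendant '0 0.003 0 0 -1;0 0.006 0 0 -1;0 0.006 0 0 -1';python3 g.py .5399 -.0096 .0652
```

```text
t: 15.73
tool_pos: [0.5399, -0.0102, 0.0651]
eef_rot: [-0.705, 0.705, -0.051, 0.051]
wrist_force: [-4.7, 0.3, 5.4]
gripper_width: 0.0185
shift frac [-0.0002 -0.0002  0.0022] turn frac -0.006 dist mm 1 tilt [ 4.e-04 -1.e+00 -1.e-04]
t 15.73 pos [ 0.5399 -0.0102  0.0651] w 0.0185 F [-4.7  0.3  5.4]
```

```bash
python3 -m pendant '0 -0.002 0 0 -1;0 -0.002 0 0 -0.45;0 -0.002 0 0 -0.2;0 -0.002 0 0 0.2;0 -0.002 0 0 0.2';python3 -m pendant '0 -0.04 0 0 0.2;0 -0.1 0 0 0.2;0 -0.2 0 0 0.2;0 -0.3 0 0 0.2;0 -0.38 0 0 0.2'; python3 g.py .45 .1 .18; python3 -m pendant '-0.05 0 0.1 0 0.2;-0.15 0 0.2 0 0.2;-0.25 0 0.3 0 0.2;-0.3 0 0.4 0 0.2;-0.3 0 0.4 0 0.2';python3 - <<'E'
from h import *
s=cap('side','s9.png');t=cap('top','t9.png')
cv2.imwrite('pics/c9.png',cv2.resize(s[220:370,290:420],None,fx=4,fy=4,interpolation=cv2.INTER_CUBIC)[:,:,::-1])
cv2.imwrite('pics/d9.png',cv2.resize(t[150:220,340:460],None,fx=5,fy=5,interpolation=cv2.INTER_CUBIC)[:,:,::-1])
E
```

```text
t: 16.15
tool_pos: [0.5399, -0.0103, 0.0651]
eef_rot: [-0.705, 0.705, -0.051, 0.051]
wrist_force: [0.1, 0.4, 0.5]
gripper_width: 0.0512
t: 16.57
tool_pos: [0.5399, -0.0102, 0.1822]
eef_rot: [-0.705, 0.705, -0.051, 0.052]
wrist_force: [0.2, -0.4, 0.5]
gripper_width: 0.0512
shift frac [-0.3498  0.0067  0.3202] turn frac -0.006 dist mm 142 tilt [ 1.8e-03 -1.0e+00 -1.0e-04]
t 16.57 pos [ 0.5399 -0.0102  0.1822] w 0.0512 F [ 0.2 -0.4  0.5]
t: 16.98
tool_pos: [0.4659, 0.1258, 0.1804]
eef_rot: [0.706, -0.705, 0.05, -0.05]
wrist_force: [1.2, -0.7, 0.2]
gripper_width: 0.0511
```

View pics/c9.png

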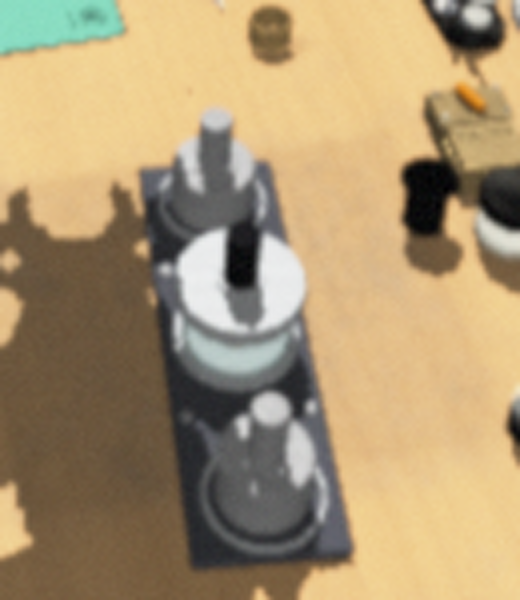

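View pics/d9.png

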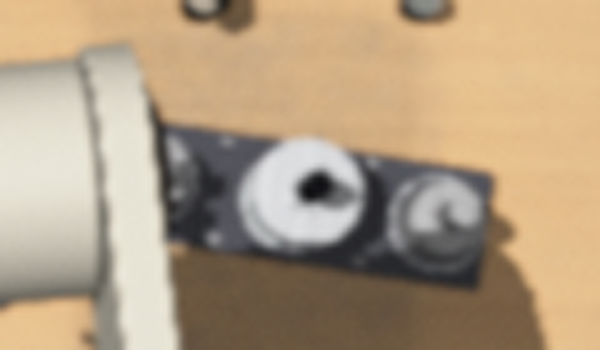

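Both weights stand upright in their rings: left at about (210,170) and right at about (265,480) in the side crop. The lid has not moved. Next I'll move over the knob.

```bash
python3 g.py .5255 -.1085 .18; python3 -m pendant '0.08 0 -0.1 0 0.2;0.16 0 -0.22 0 0.2;0.24 0 -0.34 0 0.2;0.3 0 -0.46 0 0.2;0.3 0 -0.58 0 0.2'; python3 g.py .5255 -.1085 .18
```

```text
shift frac [ 3.00e-01  7.00e-04 -7.35e-01] turn frac -0.002 dist mm 238 tilt [ 1.3e-03 -1.0e+00  2.0e-04]
t 17.08 pos [0.4678 0.1226 0.1801] w 0.0512 F [-0.4  0.5  0.4]
t: 17.5
tool_pos: [0.5338, -0.0672, 0.1791]
eef_rot: [-0.705, 0.705, -0.052, 0.052]
wrist_force: [0.6, 0.6, -0.3]
gripper_width: 0.0511
shift frac [-0.0073 -0.0029 -0.1401] turn frac -0.008 dist mm 42 tilt [ 6.e-04 -1.e+00 -4.e-04]
t 17.5 pos [ 0.5338 -0.0672  0.1791] w 0.0511 F [ 0.6  0.6 -0.3]
```

```bash
python3 -m pendant '-0.002 0 -0.07 0 0.2;-0.006 0 -0.13 0 0.2;-0.006 0 -0.13 0 0.2;-0.006 0 -0.13 0 0.2;-0.006 0 -0.13 0 0.2'; python3 g.py .5255 -.1085 .12
```

```text
t: 17.92
tool_pos: [0.5246, -0.1023, 0.1792]
eef_rot: [0.705, -0.705, 0.052, -0.052]
wrist_force: [-0.2, -0.0, 0.3]
gripper_width: 0.0509
shift frac [ 0.0059  0.1974 -0.0199] turn frac -0.008 dist mm 60 tilt [ 1.e-04 -1.e+00  0.e+00]
t 17.92 pos [ 0.5246 -0.1023  0.1792] w 0.0509 F [-0.2 -0.   0.3]
```

```bash
python3 -m pendant '0.005 0.03 -0.02 0 0.2;0.005 0.09 -0.02 0 0.2;0.005 0.15 -0.02 0 0.2;0.005 0.2 -0.02 0 0.2;0.005 0.2 -0.02 0 0.2'; python3 g.py .5255 -.1085 .079;python3 - <<'E'
from h import *
s=cap('side','s10.png')
cv2.imwrite('pics/c10.png',cv2.resize(s[200:350,290:420],None,fx=4,fy=4,interpolation=cv2.INTER_CUBIC)[:,:,::-1])
E
```

```text
t: 18.33
tool_pos: [0.5239, -0.1074, 0.1157]
eef_rot: [0.706, -0.705, 0.053, -0.049]
wrist_force: [-0.8, 0.4, -0.7]
gripper_width: 0.0514
shift frac [ 0.0062  0.1222 -0.0031] turn frac -0.004 dist mm 37 tilt [-4.4e-03 -1.0e+00  8.0e-04]
t 18.33 pos [ 0.5239 -0.1074  0.1157] w 0.0514 F [-0.8  0.4 -0.7]
```

View pics/c10.png

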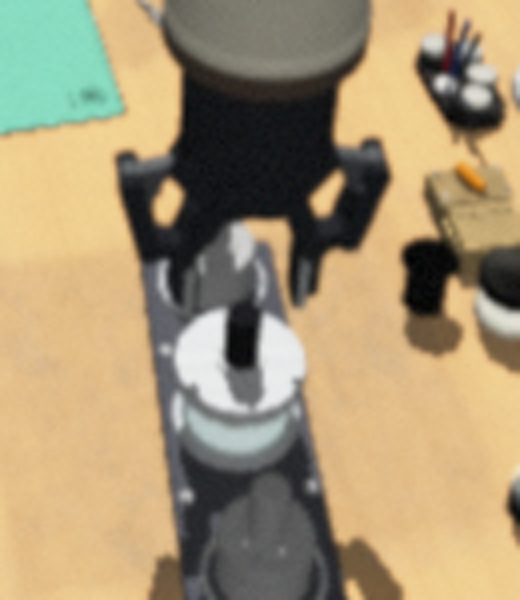

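The jaw centre at column 240 is over the knob at column 243, which is good. I'll go down with the jaws at half width, then narrow them to check the centring before gripping.

```bash
python3 -m pendant '0.003 0.03 -0.002 0 0.1;0.004 0.06 -0.002 0 0;0.004 0.09 -0.002 0 -0.1;0.004 0.115 -0.002 0 -0.3;0.004 0.115 -0.002 0 -0.36'; python3 -m pendant '0 0 0 0 -0.36;0 0 0 0 -0.36';python3 g.py .5255 -.1085 .079;python3 - <<'E'
from h import *
s=cap('side','s11.png')
cv2.imwrite('pics/c11.png',cv2.resize(s[240:320,310:390],None,fx=7,fy=7,interpolation=cv2.INTER_CUBIC)[:,:,::-1])
E
```

```text
t: 18.8
tool_pos: [0.5255, -0.1087, 0.0827]
eef_rot: [0.705, -0.705, 0.052, -0.051]
wrist_force: [-0.1, -0.1, -0.1]
gripper_width: 0.0274
t: 18.97
tool_pos: [0.5264, -0.109, 0.0848]
eef_rot: [-0.705, 0.705, -0.051, 0.051]
wrist_force: [0.3, 0.3, 0.1]
gripper_width: 0.0274
shift frac [-0.0032  0.0194  0.0012] turn frac -0.006 dist mm 6 tilt [ 3.e-04 -1.e+00 -2.e-04]
t 18.97 pos [ 0.5264 -0.109   0.0848] w 0.0274 F [0.3 0.3 0.1]
```

View pics/c11.png

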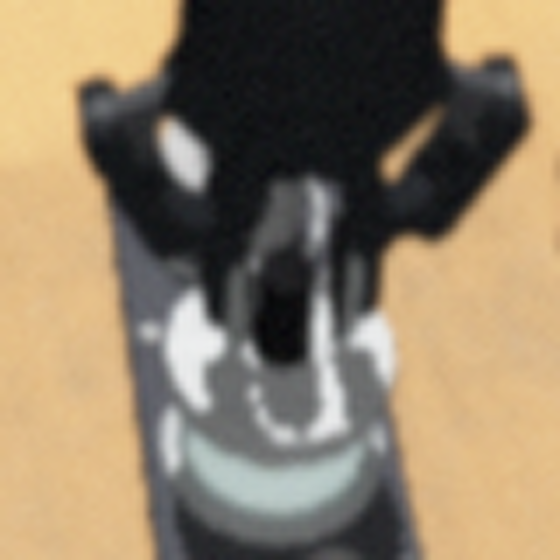

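The knob (columns 253–308) sits near the left pad (edge at 250), while the right pad's edge is at 335. I'll shift the tool by −x 3.4 mm and go down 5 mm before closing.

```bash
python3 -m pendant '-0.006 0 0 0 -0.36;-0.0115 0 0 0 -0.36;-0.0115 0.008 0 0 -0.36;-0.0115 0.016 0 0 -0.36;-0.0115 0.016 0 0 -0.36'; python3 -m pendant '0 0 0 0 -0.36;0 0 0 0 -0.36';python3 g.py .5225 -.1085 .079;python3 - <<'E'
from h import *
s=cap('side','s12.png')
cv2.imwrite('pics/c12.png',cv2.resize(s[240:320,310:390],None,fx=7,fy=7,interpolation=cv2.INTER_CUBIC)[:,:,::-1])
E
```

```text
t: 19.43
tool_pos: [0.5226, -0.1083, 0.0792]
eef_rot: [0.705, -0.705, 0.052, -0.051]
wrist_force: [-0.4, 0.5, -0.1]
gripper_width: 0.0275
t: 19.6
tool_pos: [0.5228, -0.1084, 0.0797]
eef_rot: [-0.705, 0.705, -0.051, 0.051]
wrist_force: [-0.4, -0.5, -1.0]
gripper_width: 0.0271
shift frac [-0.0011  0.0023 -0.0004] turn frac -0.006 dist mm 1 tilt [-1.e-04 -1.e+00 -1.e-04]
t 19.6 pos [ 0.5228 -0.1084  0.0797] w 0.0271 F [-0.4 -0.5 -1. ]
```

View pics/c12.png

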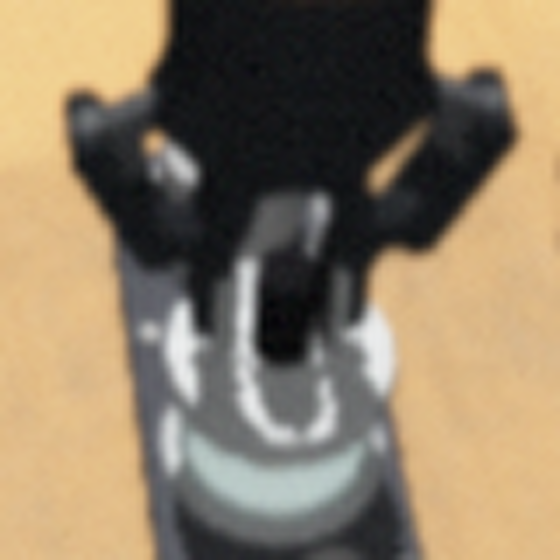

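Centred: pad edges are at 238 and 325, and the knob is at 281. I'll grip.

```bash
python3 -m pendant '0 0 0 0 -0.45;0 0 0 0 -0.5;0 0 0 0 -0.6;0 0 0 0 -1;0 0 0 0 -1' 60; python3 -m pendant '0 0 0 0 -1;0 0 0 0 -1;0 0 0 0 -1';python3 g.py .5225 -.1085 .079
```

```text
t: 20.07
tool_pos: [0.5231, -0.1085, 0.08]
eef_rot: [-0.705, 0.705, -0.051, 0.052]
wrist_force: [3.4, -1.1, 2.2]
gripper_width: 0.0183
t: 20.32
tool_pos: [0.5231, -0.1085, 0.08]
eef_rot: [-0.705, 0.705, -0.051, 0.052]
wrist_force: [4.4, 0.2, 4.8]
gripper_width: 0.0186
shift frac [-0.0021  0.0033 -0.0003] turn frac -0.006 dist mm 1 tilt [ 9.e-04 -1.e+00 -2.e-04]
t 20.32 pos [ 0.5231 -0.1085  0.08  ] w 0.0186 F [4.4 0.2 4.8]
```

```bash
python3 -m pendant '0.001 -0.004 0 0 -1;0.001 -0.008 0 0 -1;0.001 -0.012 0 0 -1;0.001 -0.016 0 0 -1;0.001 -0.02 0 0 -1'; python3 g.py .5225 -.1085 .09
```

```text
t: 20.73
tool_pos: [0.523, -0.1084, 0.0857]
eef_rot: [0.705, -0.705, 0.051, -0.051]
wrist_force: [4.1, -0.7, -0.5]
gripper_width: 0.0186
shift frac [-0.0017 -0.0142 -0.0005] turn frac -0.006 dist mm 4 tilt [-3.e-04 -1.e+00 -0.e+00]
t 20.73 pos [ 0.523  -0.1084  0.0857] w 0.0186 F [ 4.1 -0.7 -0.5]
```

```bash
python3 -m pendant '0 -0.004 0 0 -1;0 -0.008 0 0 -1;0 -0.012 0 0 -1;0 -0.014 0 0 -1;0 -0.014 0 0 -1'; python3 -m pendant '0 0 0 0 -1;0 0 0 0 -1;0 0 0 0 -1'; python3 g.py .5225 -.1085 .09;python3 - <<'E'
from h import *
s=cap('side','s13.png');t=cap('top','t13.png')
cv2.imwrite('pics/c13.png',cv2.resize(s[230:330,300:400],None,fx=5.5,fy=5.5,interpolation=cv2.INTER_CUBIC)[:,:,::-1])
cv2.imwrite('pics/d13.png',cv2.resize(t[150:220,340:460],None,fx=5,fy=5)[:,:,::-1])
E
```

```text
t: 21.15
tool_pos: [0.5231, -0.1085, 0.0901]
eef_rot: [-0.705, 0.705, -0.051, 0.051]
wrist_force: [-0.1, -0.8, -1.9]
gripper_width: 0.0186
t: 21.4
tool_pos: [0.5231, -0.1085, 0.0898]
eef_rot: [-0.705, 0.705, -0.051, 0.051]
wrist_force: [-0.7, 0.0, -0.6]
gripper_width: 0.0184
shift frac [-0.0019 -0.0005 -0.0004] turn frac -0.006 dist mm 1 tilt [-1.e-04 -1.e+00 -1.e-04]
t 21.4 pos [ 0.5231 -0.1085  0.0898] w 0.0184 F [-0.7  0.  -0.6]
```

View pics/c13.png

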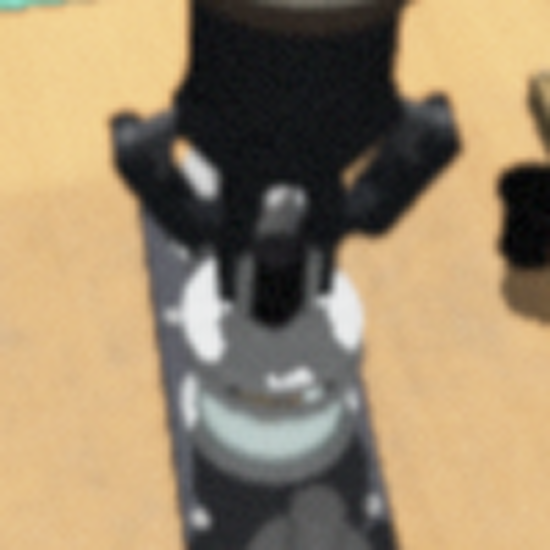

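View pics/d13.png

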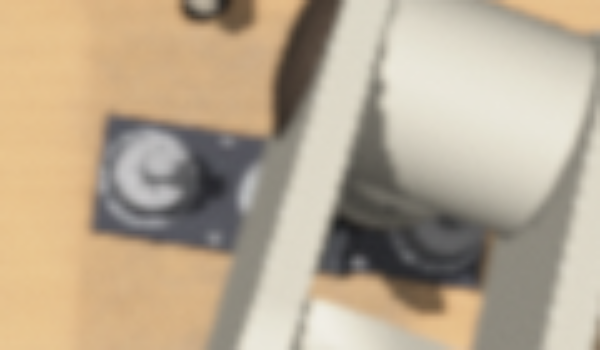

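The lid has risen about 3 px, roughly 10 mm, and a dark gap shows at (265,395). The foot's dot is still at px (331.5,287). I'll check numerically that the pot and weights stayed where they were.

Run:
```python
import cv2,numpy as np
a=cv2.imread('pics/s12.png',0).astype(np.float32);b=cv2.imread('pics/s13.png',0).astype(np.float32)
t0=cv2.imread('pics/t0.png',0).astype(np.float32);t=cv2.imread('pics/t13.png',0).astype(np.float32)
for n,A,B,(x0,x1,y0,y1) in(('jar/foot lower',a,b,(325,385,305,365)),('rightweight',a,b,(335,385,320,362)),('jar bottom',a,b,(332,366,306,322)),('foot left top',t0,t,(352,390,170,204))):
    w=cv2.createHanningWindow((x1-x0,y1-y0),cv2.CV_32F)
    print(n,cv2.phaseCorrelate(A[y0:y1,x0:x1].copy(),B[y0:y1,x0:x1].copy(),w))
s=cv2.imread('pics/s13.png');cv2.imwrite('pics/e13.png',cv2.resize(s[150:380,200:440],None,fx=2.5,fy=2.5))
```

```text
jar/foot lower ((-0.022383471732226212, 0.5766405857911856), 0.7437897535165151)
rightweight ((-0.18958817415454732, 0.84336380680611), 0.6668598168690999)
jar bottom ((-0.14089863911818057, -0.3851163853216697), 0.8757005830605825)
foot left top ((7.96589499560341, -5.36983043510341), -0.07826916376749675)
```

View pics/e13.png

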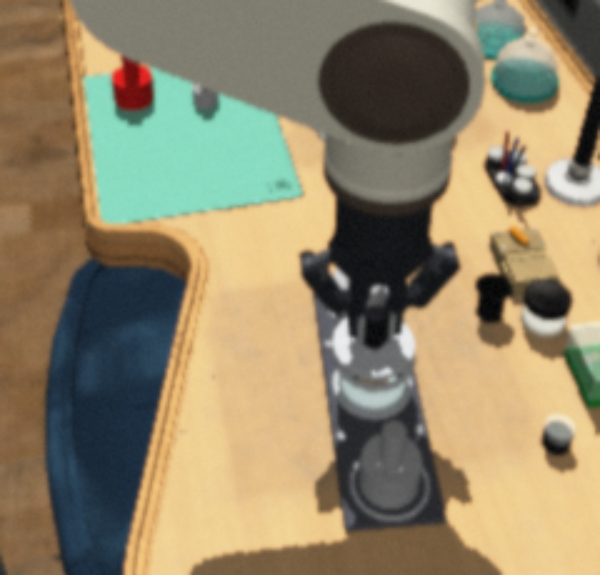

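The foot's near corners are unchanged to within about 1 px, (338,361) and (377,359). The right weight stands in its ring, and the lid is held open. Handing in.

```bash
python3 -c "
from plant import arm
s=arm.state();print(s['t'],s['tool_pos'],s['wrist_force'],s['gripper_width']);print(arm.sign_off())"
```

```text
21.5 [ 0.52309089 -0.10844608  0.08985102] [ 0.33847215  0.1575365  -1.48977214] 0.018372442118849478
the job is handed in; nothing more can be done
None
```

I set both large weights gently into the seats on the pot's foot, then pulled the lid up by its knob at about 13–15 mm/s until the seal let go. I handed in at 21.5 s, still holding the lid about 1 cm open.

- **Weights:** Each touched down at the height expected for the seat floor. The images show both upright inside their rings. While setting down the first one I pressed a little too far, to about 23 N, and eased off before letting go.
- **Lid:** The gripper rose 9.8 mm. The lid's shift in the side picture, about 3 px, agrees with that. The last wrist force was −1.5 N, about the lid's own weight, so the seal has let go and the grip held.
- **Pot:** The near corners of the foot are where they were at the start to within about 1 px in the side view.
- **Checks that didn't help:** My automatic image-shift check read 0.4–0.8 px around the jar and the right weight, probably from the arm's shadow. At the left end of the foot in the top view it gave no usable result, because the weight now covers that spot. There I relied on looking at the top picture.

The small weight and the other things were not touched.

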